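# Lay up two coffee trays in the pantry

## Task

Lay up the two coffee trays: on the long tray put a cup on the round cork pad, the steel milk jug on the large square pad and the shaker on the small square pad; on the short tray put the other cup on the round pad and the small amber sugar jar on the square pad. Stand each thing upright in the middle of its pad, let go of it, and do not knock anything over. Leave the canister, the wooden bowl and the tamper where they are.

Things in the scene. Friction and masses are not known exactly. Their poses are not given: they have to be found in the camera images.
- cup_a_mid (a point): White ceramic espresso cup without handle, round, 62 mm across the rim, narrower below, 60 mm high, standing upright on the counter. The point is on its axis, half-way up (30 mm above its foot). z is up. The two cups are alike: either may go on either tray.
- cup_b_mid (a point): The other white espresso cup, the same in every way. The point is on its axis, 30 mm above its foot.
- jug_mid (a point): Open steel milk jug, round body 64 mm across, 75 mm high, with a loop handle along its own +x reaching 58 mm from the axis, and a small lip at -x. Starts upright at any yaw. The point is on the axis of the round body, 37.5 mm above its foot. Grip it across its own y, clear of the handle. Its yaw on the tray does not matter.
- jar_mid (a point): Small closed amber glass sugar jar with a steel lid, round, 60 mm across, 75 mm high, upright. The point is on its axis, 37.5 mm above its foot.
- shaker_mid (a point): Slim aluminium cocoa shaker with a domed, pierced top, round, 42 mm across (45 mm at the collar, 62 to 68 mm up), 80 mm high, upright. The point is on its axis, 40 mm above its foot.
- long_tray: Dark wooden tray, fixed, 120 (own x) x 320 (own y) mm. Floor 8 mm above the counter, rim 16 mm high, 6 mm thick, brass end handles 29 mm high. Three cork pads level with the floor, on its y axis: large square (76 mm) at y = +105, round (76 mm) at y = 0, small square (52 mm) at y = -105 mm. Origin: centre of its underside; z up; its y is within 10 degrees of the world's y.
- short_tray: Dark wooden tray, fixed, 120 (own x) x 215 (own y) mm. Floor 8 mm above the counter, rim 16 mm high, 6 mm thick, brass end handles 29 mm high. Two cork pads level with the floor, on its y axis: square (76 mm) at y = +50, round (76 mm) at y = -50 mm. Origin: centre of its underside; z up; its y is within 10 degrees of the world's y.
- canister: Bystander: large blue ceramic canister with a wooden lid, 100 mm across, 170 mm high, at the left. Origin: centre of its underside. Leave it alone.
- bowl: Bystander: light wooden bowl, 110 mm across, 45 mm high, beyond the trays. Origin: centre of its underside. Leave it alone.
- tamper: Bystander: coffee tamper standing on its steel foot (58 mm across) with a dark wooden knob, 88 mm high, at the right. Origin: centre of its underside. Leave it alone.
Not all that is in view belongs to the job. Leave any pink or turquoise look-alike of the part that bears jug_mid alone.

How it is judged (in metres and radians):
At the end, for the whole second after the job is handed in: A cup on each round pad, the jug on the long tray's large square pad, the shaker on its small one, the jar on the short tray's square pad: each within 15 mm of the pad's centre along both tray axes, on the tray floor (5 mm), upright (0.1 rad), at rest (((x of cup_a_mid in the frame of long_tray between -0.015 and 0.015 m and y of cup_a_mid in the frame of long_tray between -0.015 and 0.015 m and z of cup_a_mid in the frame of long_tray between 0.033 and 0.043 m and x of cup_b_mid in the frame of short_tray between -0.015 and 0.015 m and y of cup_b_mid in the frame of short_tray between -0.065 and -0.035 m and z of cup_b_mid in the frame of short_tray between 0.033 and 0.043 m) or (x of cup_b_mid in the frame of long_tray between -0.015 and 0.015 m and y of cup_b_mid in the frame of long_tray between -0.015 and 0.015 m and z of cup_b_mid in the frame of long_tray between 0.033 and 0.043 m and x of cup_a_mid in the frame of short_tray between -0.015 and 0.015 m and y of cup_a_mid in the frame of short_tray between -0.065 and -0.035 m and z of cup_a_mid in the frame of short_tray between 0.033 and 0.043 m)) and x of jug_mid in the frame of long_tray between -0.015 and 0.015 m and y of jug_mid in the frame of long_tray between 0.09 and 0.12 m and z of jug_mid in the frame of long_tray between 0.0405 and 0.0505 m and x of shaker_mid in the frame of long_tray between -0.015 and 0.015 m and y of shaker_mid in the frame of long_tray between -0.12 and -0.09 m and z of shaker_mid in the frame of long_tray between 0.043 and 0.053 m and x of jar_mid in the frame of short_tray between -0.015 and 0.015 m and y of jar_mid in the frame of short_tray between 0.035 and 0.065 m and z of jar_mid in the frame of short_tray between 0.0405 and 0.0505 m and angle between each of cup_a_mid, cup_b_mid, jug_mid, jar_mid, shaker_mid's own z axis and vertical below 0.1 rad and linear speed of each of cup_a, cup_b, jug, jar, shaker below 0.02 m/s); the robot touches nothing.
It fails at once if a thing for the trays is knocked over (tilted by more than 0.7 rad) (angle between any of cup_a_mid, cup_b_mid, jug_mid, jar_mid, shaker_mid's own z axis and vertical above 0.7 rad).
It fails at once if the canister, bowl or tamper is moved by more than 30 mm (distance of any of canister, bowl, tamper from where it was at the start of the episode above 0.03 m).
It also fails if it takes over 115 s, if anything falls off the work surface, if the arm or the gripper's body presses on something with over 40 N, if the wrist force passes 120 N, or if a joint passes its speed limit or range.

## Robot

A 6-joint arm with a two-finger parallel gripper is mounted at the origin on the work surface. World frame = base frame: x ahead of the robot, y to its left, z up, the work surface at z = 0. Lengths are in mm, angles in rad, forces in N, time in s.
With the tool pointing down it reaches from about 300 to 750 mm from the base axis. Payload 8.5 kg.
Tool frame: the origin (TCP) lies midway between the tips of the shut fingers; the grasp point (between the pads) lies 19 mm behind it; z points along the fingers, y is the line along which they close (so a half turn about z gives the same grasp; the last joint's range is limited). The gripper opens to 85 mm and grips with 20 to 120 N. Pads are 22 mm wide; open, the fingers measure 114 mm over their backs; the gripper's body (76 mm by 85 mm) begins 54 mm behind the grasp point. The pads swing forward as they close: fully open they stand 13 mm farther back than shut.
Start: joints at [-1.371, 0.381, 1.297, -0, 1.464, -0.215], TCP at [221.646, -503.342, 231.322] pointing down, gripper open.
Joint ranges: [-3.11, 3.11], [-0.89, 2.33], [0.22, 2.48], [-1.42, 4.56], [0.17, 2.85], [-2.88, 2.88]. Speed limits (rad/s): [2.39, 2.39, 3.14, 3.14, 3.14, 3.14].

## Interface

Orientations are given as a 3x3 rotation matrix whose columns are the frame's x, y, z axes.
In Python, from workcell import manip gives the robot as it stands. The module is installed in compiled form; this text tells all that it offers.
- The arm moves only by the tool step_arm, never from a script. Its argument "rows" is a list of rows, each a list of 7 numbers: the turn, a rotation vector about the tool's x, y, z in degrees, then the shift along the tool's x, y, z in cm, then the opening, from 0 (shut) to 1 (fully open). A call has 1 to 10 rows; each row shifts and turns the commanded pose from where the row before left it, along the tool's axes as they then stand; what a row does not reach is not made up. A row lasts 1/10 s, in which the tool goes at most 50 mm and 8.59 degrees, less where a joint would pass 70% of its speed; a pose out of reach is approached as far as the arm can. A call with a gripper value outside its range is refused whole. The fingers move at their own pace and stop on an object; the grip force is fixed at half the most. Time passes only in rows, so rows that do not move let the fingers close. It gives the time, the measured TCP pose, the force, the opening and the grip force at its end, in the units of the state.
- manip.sense(): the state, without advancing time (a new reading comes with each control period).
- manip.camera(name): name is "scene" or "side" or "wrist"; returns a dict with "img" (480x640x3 uint8, red, green, blue), "range_z" (480x640 float32, mm along the optical axis (not along the pixel's ray), 0 where there is no reading), "intrinsics" (3x3 intrinsics, pixels), "world_from_camera" (4x4, takes a point from camera to world coordinates). Camera axes: x right, y up, looking along -z (the intrinsics and any distortion apply to the point x, -y, -z); pixel columns grow to the right and rows downward; lengths in mm; the calibration is good to about 2 mm. A picture is of the moment at which its call begins.
- manip.hand_in(): hands the job in; it is judged then, once.
The state is a dict: "time_s": time; "joints": joint angles; "joint_velocities": joint speeds; "tau": joint torques, N m; "eef_pos": TCP position; "tcp_rot": TCP orientation; "wrist_force": force on the tool from outside, world axes, zero at the start; "moment": the same for the moment, N m; "opening": opening from 0.0 (shut) to 1.0 (fully open); "finger_force": force on a finger pad.
Only numpy, scipy, OpenCV 4.12 (cv2) and the standard library are available. Lean on these libraries where they do the work, as an engineer would, in place of code of your own. Each camera call takes 0.05 s, during which the arm holds its last target. There are 200 camera calls.

## Working session

There is one attempt and no reset: what is moved stays moved. The work goes in short steps, Python scripts to look and compute and a tool call to move; the robot and the scene stay as the last step left them, time stands still between calls to the robot, and variables do not carry over. Pictures are saved under pics/ and viewed, at most 14 in all, crops included, and the job is handed in when it is done.

Besides the shell and the picture viewer there is one more tool, called by a JSON object that holds its "api" and its "payload". step_arm: Moves the arm, as the interface text tells. Its arguments: {"type":"object","properties":{"rows":{"type":"array","items":{"type":"array","items":{"type":"number"}}}},"required":["rows"]}

```bash
mkdir -p pics
python3 - <<'E'
from workcell import manip
import cv2,numpy as np
for n in("scene","side"):
    c=manip.camera(n); cv2.imwrite(f"pics/{n}0.png",c["img"][:,:,::-1]); np.savez(f"{n}0.npz",**c)
    print(n,c["intrinsics"],c["world_from_camera"],(c["range_z"]>0).mean())
s=manip.sense();print(s["tcp_rot"],s["eef_pos"],s["opening"],s["time_s"])
E
```

```text
scene [[548.5500649    0.         316.23142528]
 [  0.         548.5500649  236.9893911 ]
 [  0.           0.           1.        ]] [[-8.14481725e-01 -3.11749709e-01  4.89317524e-01  1.22931685e+03]
 [ 5.80015965e-01 -4.16901360e-01  6.99839079e-01  1.04410319e+03]
 [-1.41774879e-02  8.53818116e-01  5.20378347e-01  8.24972695e+02]
 [ 0.00000000e+00  0.00000000e+00  0.00000000e+00  1.00000000e+00]] 0.9905859375
side [[608.91706757   0.         310.93816091]
 [  0.         608.91706757 238.83803644]
 [  0.           0.           1.        ]] [[ 8.25212789e-01  3.07186332e-01 -4.73983555e-01 -2.17230215e+02]
 [-5.64752768e-01  4.61883941e-01 -6.83898776e-01 -1.03863252e+03]
 [ 8.84103560e-03  8.32045541e-01  5.54636867e-01  9.06021430e+02]
 [ 0.00000000e+00  0.00000000e+00  0.00000000e+00  1.00000000e+00]] 0.9960611979166667
[[ 9.15205637e-01  4.02987086e-01 -2.27062602e-04]
 [ 4.02987030e-01 -9.15204786e-01  1.28548658e-03]
 [ 3.10225712e-04 -1.26798785e-03 -9.99999148e-01]] [ 221.60351936 -503.10924911  230.77212076] 1.0002855401472295 0.1
```

View pics/scene0.png

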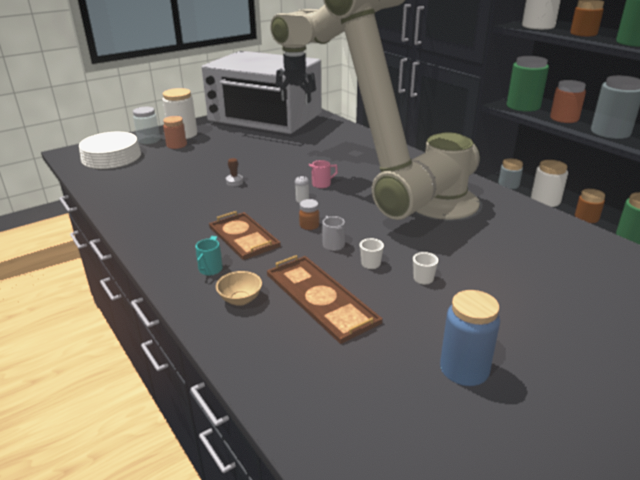

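View pics/side0.png

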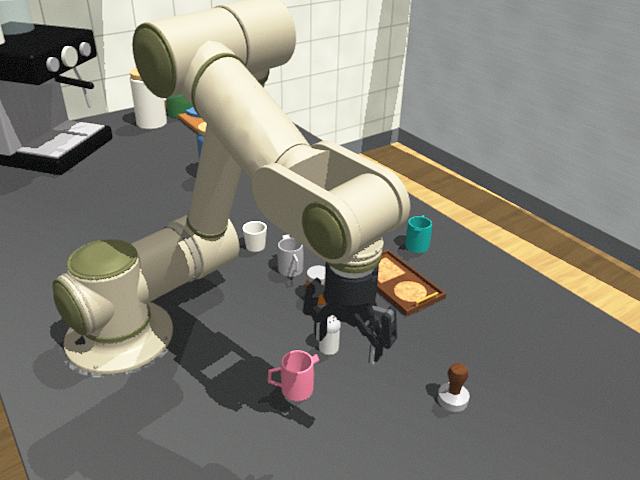

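The steel jug is the grey one at scene (334,233). The pink (321,174) and turquoise (208,257) ones are the look-alikes. The cups are at (371,253) and (425,268), the jar at (309,214), the shaker at (302,189), the long tray around (321,296) and the short tray around (244,235).

```bash
cat > h.py <<'E'
import numpy as np,cv2
def cloud(c):
    K=c["intrinsics"];T=c["world_from_camera"];z=c["range_z"].astype(float)
    v,u=np.mgrid[:z.shape[0],:z.shape[1]]
    P=np.stack([(u-K[0,2])/K[0,0]*z,-(v-K[1,2])/K[1,1]*z,-z],-1)@T[:3,:3].T+T[:3,3]
    P[z<=0]=np.nan; return P
def plane(c,uv,h):
    K=c["intrinsics"];T=c["world_from_camera"];uv=np.atleast_2d(uv).astype(float)
    d=np.stack([(uv[:,0]-K[0,2])/K[0,0],-(uv[:,1]-K[1,2])/K[1,1],-np.ones(len(uv))],-1)@T[:3,:3].T
    return T[:3,3]+d*((h-T[2,3])/d[:,2])[:,None]
def circ(p):
    A=np.c_[2*p,np.ones(len(p))];s=np.linalg.lstsq(A,(p**2).sum(1),rcond=None)[0]
    return s[:2],np.sqrt(s[2]+s[:2]@s[:2])
E
python3 - <<'E'
from h import *
c=dict(np.load("scene0.npz"));P=cloud(c);img=c["img"]
m=((P[...,2]>20)&(P[...,2]<200)&(P[...,0]>150)&(P[...,0]<900)&(np.abs(P[...,1])<650)).astype(np.uint8)
# top-down grid components
g=np.zeros((500,800),np.uint8);q=P[m>0];ix=((q[:,0]-100)/2).astype(int);iy=((q[:,1]+700)/2).astype(int)
g[ix,iy]=255;g=cv2.morphologyEx(g,cv2.MORPH_CLOSE,np.ones((5,5)))
n,l=cv2.connectedComponents(g);lab=l[ix,iy];rgb=img[m>0]
pix=np.argwhere(m>0)
for i in range(1,n):
    p=q[lab==i]
    if len(p)<60: continue
    zt=np.percentile(p[:,2],98);t=p[p[:,2]>zt-5]
    cc,r=cv2.minEnclosingCircle(t[:,:2].astype(np.float32)); f,fr=circ(t[:,:2])
    print(i,len(p),"pix",pix[lab==i].mean(0)[::-1].round(),"ztop",zt.round(1),"top enc",np.round(cc,1),round(r,1),"fit",f.round(1),fr.round(1),"rgb",rgb[lab==i].mean(0).round(),"bbox",p[:,:2].min(0).round(),p[:,:2].max(0).round())
# pads
hsv=cv2.cvtColor(img,cv2.COLOR_RGB2HSV)
k=(hsv[...,2]>130)&(hsv[...,1]>50)&(hsv[...,0]<25)&(P[...,2]<14)&(P[...,2]>2)&(P[...,0]<900)&(P[...,0]>150)
k=cv2.morphologyEx(k.astype(np.uint8),cv2.MORPH_OPEN,np.ones((3,3)))
cs,_=cv2.findContours(k,cv2.RETR_EXTERNAL,cv2.CHAIN_APPROX_NONE)
for ct in cs:
    if cv2.contourArea(ct)<80: continue
    w=plane(c,ct[:,0],8)[:,:2].astype(np.float32); M=cv2.moments(w)
    print("pad",ct[:,0].mean(0).round(),(M["m10"]/M["m00"],M["m01"]/M["m00"]),cv2.minAreaRect(w))
E
```

```text
1 2597 pix [404. 190.] ztop 198.3 top enc [222.8  35.8] 73.7 fit [228.  24.] 59.0 rgb [107. 104.  90.] bbox [150. -13.] [307. 128.]
3 431 pix [322. 171.] ztop 77.7 top enc [ 239.4 -341.2] 36.7 fit [ 239.1 -340.5] 29.2 rgb [149.  95. 109.] bbox [ 179. -376.] [ 275. -304.]
9 235 pix [425. 258.] ztop 63.1 top enc [345.1 257.8] 29.1 fit [349.8 262.3] 26.3 rgb [188. 183. 176.] bbox [321. 233.] [371. 283.]
12 261 pix [302. 186.] ztop 82.5 top enc [ 358.3 -277.3] 19.4 fit [ 358.4 -278.2] 12.7 rgb [147. 144. 144.] bbox [ 337. -297.] [ 379. -256.]
13 302 pix [424. 269.] ztop 62.5 top enc [358.2 269.2] 29.5 fit [353.9 265.8] 27.9 rgb [169. 165. 159.] bbox [336. 246.] [386. 297.]
14 490 pix [371. 250.] ztop 63.0 top enc [416.4 130.3] 34.5 fit [416.3 132.8] 28.6 rgb [175. 171. 164.] bbox [382. 100.] [448. 165.]
15 452 pix [309. 212.] ztop 78.9 top enc [ 431.8 -132.5] 29.7 fit [ 432.4 -131.5] 19.5 rgb [136. 117. 108.] bbox [ 406. -162.] [ 462. -100.]
16 162 pix [334. 221.] ztop 78.0 top enc [432.1 -11.3] 29.1 fit [435.3  -7.1] 24.9 rgb [122. 119. 121.] bbox [405. -39.] [455.  10.]
18 406 pix [334
[... 1006 characters left out ...]
 276.9598693847656), (84.29745483398438, 83.43047332763672), 89.38286590576172)
pad [239. 292.] (765.5695022854225, 44.87020618649019) ((764.3189697265625, 43.792327880859375), (32.5538330078125, 59.23686981201172), 53.48564910888672)
pad [321. 295.] (609.819219694695, 171.6519416871149) ((610.8834838867188, 171.4309539794922), (79.9104232788086, 78.53244018554688), 53.441253662109375)
pad [298. 275.] (608.4596097465975, 66.33835101610576) ((607.8679809570312, 67.24473571777344), (64.98926544189453, 60.26096725463867), 88.50537872314453)
pad [242. 235.] (623.7100141933464, -198.72964927104815) ((622.7193603515625, -196.46591186523438), (183.09521484375, 89.75070190429688), 89.49437713623047)
```

{"api": "step_arm", "payload": {"rows": [[0, 0, -8, 0, 0, -3, 1], [0, 0, -8, 0, 0, -3, 1], [0, 0, -8.2, 0, 0, -3, 1], [0, 0, 0, 4.3, -1.45, 0, 1], [0, 0, 0, 4.3, -1.45, 0, 1], [0, 0, 0, 4.3, -1.45, 0, 1], [0, 0, 0, 4.3, -1.45, 0, 1], [0, 0, 0, 4.3, -1.45, 0, 1], [0, 0, 0, 4.3, -1.45, 0, 1], [0, 0, 0, 4.3, -1.45, 0, 1]]}}

```text
time_s: 1.1
eef_pos: [348.0, -210.0, 321.2]
tcp_rot: [[0.67, 0.742, -0.0], [0.742, -0.67, 0.0], [0.0, -0.0, -1.0]]
wrist_force: [0.9, 0.0, -0.3]
opening: 0.998
finger_force: 0.0
```

{"api": "step_arm", "payload": {"rows": [[0, 0, 0, 4.3, -1.45, 0, 1], [0, 0, 0, 4.3, -1.45, 0, 1], [0, 0, 0, 4.3, -1.45, 0, 1], [0, 0, 0, 4.3, -1.45, 0, 1], [0, 0, 0, 4.3, -1.45, 0, 1], [0, 0, 0, 0, 0, 0, 1], [0, 0, 0, 0, 0, 0, 1]]}}

```text
time_s: 1.8
eef_pos: [437.8, -2.9, 321.0]
tcp_rot: [[0.668, 0.744, -0.001], [0.744, -0.668, -0.0], [-0.001, -0.001, -1.0]]
wrist_force: [-0.2, -0.7, 0.4]
opening: 1.003
finger_force: 0.0
```

Run:
```python
from workcell import manip
import cv2,numpy as np
from h import *
ims=[]
for n in("wrist","side"):
    c=manip.camera(n); np.savez(f"{n}1.npz",**c);ims.append(c["img"][:,:,::-1])
    print(n,c["intrinsics"][0],c["world_from_camera"].round(3))
cv2.imwrite("pics/w1.png",ims[0]);cv2.imwrite("pics/s1.png",ims[1])
s=manip.sense();print(s["tcp_rot"],s["eef_pos"],s["time_s"])
```

```text
wrist [400.39675315   0.         321.65395995] [[ 7.45000e-01  6.44000e-01  1.77000e-01  4.82096e+02]
 [-6.68000e-01  7.18000e-01  1.96000e-01  4.60290e+01]
 [-1.00000e-03 -2.64000e-01  9.65000e-01  4.63859e+02]
 [ 0.00000e+00  0.00000e+00  0.00000e+00  1.00000e+00]]
side [608.91706757   0.         310.93816091] [[ 8.250000e-01  3.070000e-01 -4.740000e-01 -2.172300e+02]
 [-5.650000e-01  4.620000e-01 -6.840000e-01 -1.038633e+03]
 [ 9.000000e-03  8.320000e-01  5.550000e-01  9.060210e+02]
 [ 0.000000e+00  0.000000e+00  0.000000e+00  1.000000e+00]]
[[ 6.70225337e-01  7.42157454e-01 -5.58616914e-04]
 [ 7.42157534e-01 -6.70225474e-01 -8.60985643e-05]
 [-4.38297978e-04 -3.56876313e-04 -9.99999840e-01]] [437.64589556  -4.26506226 321.15753809] 1.9
```

View pics/w1.png

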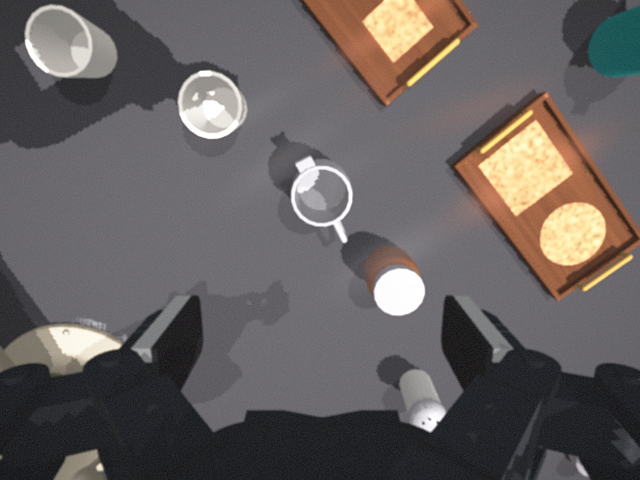

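The wrist view shows the steel jug at (322,195) with its handle towards (342,236) and lip at (304,163). The cups are at (60,42) and (212,104), the jar lid at (398,291), the shaker top at (427,415), and the short tray's pads at (525,167) and (573,233).

```bash
cat >> h.py <<'E'
def tops(c,seeds):
    P=cloud(c)
    for name,(u,v,h) in seeds.items():
        q=plane(c,[(u,v)],h)[0]
        m=(np.abs(P[...,2]-h)<7)&(np.hypot(P[...,0]-q[0],P[...,1]-q[1])<50)
        k,l=cv2.connectedComponents(m.astype(np.uint8))
        px=np.argwhere(m)[:,::-1].astype(np.int32)
        if len(px)<20: print(name,"none");continue
        hull=cv2.convexHull(px)[:,0]
        w=plane(c,hull,h)[:,:2].astype(np.float32);cc,r=cv2.minEnclosingCircle(w);f,fr=circ(w)
        print(name,"enc",np.round(cc,1),round(r,1),"fit",f.round(1),fr.round(1),"z",np.median(P[m][:,2]).round(1))
def pads(c,h=8):
    P=cloud(c);hsv=cv2.cvtColor(c["img"],cv2.COLOR_RGB2HSV)
    k=((hsv[...,2]>170)&(hsv[...,1]>50)&(hsv[...,0]<25)&(np.abs(P[...,2]-h)<8)).astype(np.uint8)
    k=cv2.morphologyEx(k,cv2.MORPH_OPEN,np.ones((3,3)));k=cv2.morphologyEx(k,cv2.MORPH_CLOSE,np.ones((5,5)))
    for ct in cv2.findContours(k,cv2.RETR_EXTERNAL,cv2.CHAIN_APPROX_NONE)[0]:
        if cv2.contourArea(ct)<800: continue
        w=plane(c,ct[:,0],h)[:,:2].astype(np.float32);M=cv2.moments(w);x,y=M["m10"]/M["m00"],M["m01"]/M["m00"]
        print("pad px",ct[:,0].mean(0).round(),"world",round(x,1),round(y,1),"area",round(M["m00"]),"rect",np.round(cv2.minAreaRect(w)[1],1),round(cv2.minAreaRect(w)[2],1))
E
python3 - <<'E'
from h import *
c=dict(np.load("wrist1.npz"))
tops(c,dict(cup1=(60,42,60),cup2=(212,104,60),jug=(322,195,75),jar=(398,291,75),shaker=(427,415,68)))
print("handle tip",plane(c,[(342,238)],72),"lip",plane(c,[(303,163)],75))
pads(c)
cv2.imwrite("pics/jugcrop.png",cv2.resize(c["img"][140:260,240:400,::-1],None,fx=4,fy=4))
s=dict(np.load("side1.npz"));cs=dict(np.load("scene0.npz"))
print("scene");tops(cs,dict(cup1=(425,260,60),cup2=(371,246,60),jug=(334,222,75),jar=(309,205,75)))
pads(cs)
E
```

```text
cup1 enc [351.1 262.7] 32.3 fit [350.9 262.9] 31.4 z 59.5
cup2 enc [414.2 131.8] 31.0 fit [414.1 131.8] 30.7 z 59.8
jug enc [436.4  -1.3] 38.7 fit [437.1   0.9] 32.5 z 75.1
jar enc [ 429.6 -131.9] 27.5 fit [ 429.6 -132. ] 27.0 z 75.3
shaker enc [ 354.3 -278.7] 22.2 fit [ 354.9 -277.8] 21.3 z 69.9
handle tip [[423.19431526 -50.11794247  72.        ]] lip [[444.96627389  31.99161031  75.        ]]
pad px [575. 235.] world 619.0 -242.2 area 4572 rect [77.  78.4] 48.1
pad px [523. 170.] world 619.1 -144.3 area 7586 rect [ 89.5 109.3] 82.2
pad px [397.  25.] world 605.7 67.2 area 3161 rect [58.5 91.1] 48.1
scene
cup1 enc [356.1 265.6] 36.5 fit [354.9 266.6] 33.8 z 58.4
cup2 enc [421.3 134.2] 38.0 fit [418.7 134.5] 33.9 z 58.7
jug enc [441.6   0.9] 37.9 fit [440.8   1.3] 34.5 z 73.8
jar enc [ 435.7 -127.2] 35.2 fit [ 433.3 -127.5] 31.7 z 76.2
```

View pics/jugcrop.png

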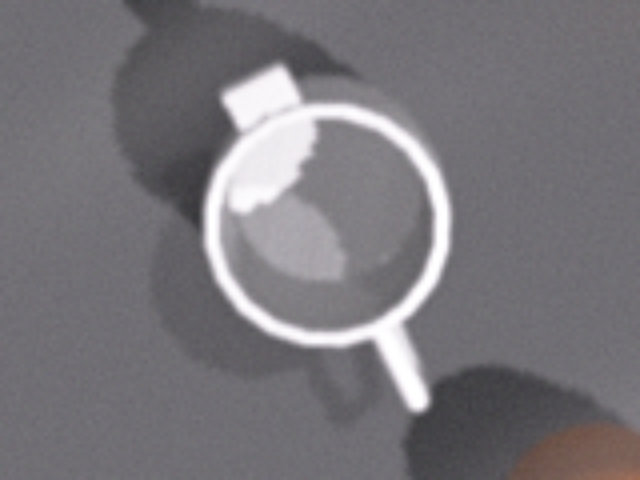

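The crop confirms the grey steel jug, with its handle pointing down-right and lip up-left.

Run:
```python
from h import *
c=dict(np.load("wrist1.npz"))
print(plane(c,[(322,196.2),(322+ -.5,196.7)],75))
a=np.radians(73.2);T=np.array([[np.cos(a),np.sin(a)],[np.sin(a),-np.cos(a)]])
print(T@(plane(c,[(322,196.2)],75)[0,:2]-[437.8,-3.5]))
```

```text
[[437.05857396  -4.1671794   75.        ]
 [436.36217063  -4.20891823  75.        ]]
[-0.85299955 -0.51694554]
```

{"api": "step_arm", "payload": {"rows": [[0, 0, -8.4, 0, 0, 4, 1], [0, 0, -8.4, 0, 0, 5, 1], [0, 0, -8.4, 0, 0, 5, 1]]}}

```text
time_s: 2.2
eef_pos: [437.6, -5.0, 180.2]
tcp_rot: [[0.286, 0.958, 0.002], [0.958, -0.286, -0.001], [-0.0, 0.002, -1.0]]
wrist_force: [0.9, -0.5, -1.0]
opening: 1.001
finger_force: 0.0
```

{"api": "step_arm", "payload": {"rows": [[0, 0, 0, 0, 0, 4, 1], [0, 0, 0, 0, 0, 4, 1], [0, 0, 0, 0, 0, 3, 1], [0, 0, 0, 0, 0, 3, 1], [0, 0, 0, 0, 0, 2, 1], [0, 0, 0, 0, 0, 0, 1], [0, 0, 0, 0, 0, 0, 0], [0, 0, 0, 0, 0, 0, 0], [0, 0, 0, 0, 0, 0, 0], [0, 0, 0, 0, 0, 0, 0]]}}

```text
time_s: 3.2
eef_pos: [438.2, -4.2, 23.0]
tcp_rot: [[0.29, 0.957, 0.002], [0.957, -0.29, -0.001], [-0.001, 0.002, -1.0]]
wrist_force: [-3.2, -2.0, 7.7]
opening: 0.737
finger_force: 64.5
```

{"api": "step_arm", "payload": {"rows": [[0, 0, 0, 0, 0, 0, 0], [0, 0, 0, 0, 0, 0, 0], [0, 0, 0, 0, 0, 0, 0], [0, 0, 0, 0, 0, 0, 0], [0, 0, 0, 0, 0, 0, 0]]}}

```text
time_s: 3.7
eef_pos: [438.3, -4.2, 23.0]
tcp_rot: [[0.29, 0.957, 0.002], [0.957, -0.29, -0.001], [-0.001, 0.002, -1.0]]
wrist_force: [-2.7, -3.1, 8.7]
opening: 0.739
finger_force: 64.5
```

{"api": "step_arm", "payload": {"rows": [[0, 0, 0, 0, 0, -3, 0], [0, 0, 0, 0, 0, -5, 0], [0, 0, 0, 0, 0, -5, 0], [0, 0, 0, 0, 0, -3, 0], [0, 0, 0, 3.4, 2.2, 0, 0], [0, 0, 0, 3.4, 2.2, 0, 0], [0, 0, 0, 3.4, 2.2, 0, 0], [0, 0, 0, 3.4, 2.2, 0, 0], [0, 0, 0, 0, 0, 0, 0], [0, 0, 0, 0, 0, 0, 0]]}}

```text
time_s: 4.7
eef_pos: [561.3, 101.3, 181.8]
tcp_rot: [[0.289, 0.957, 0.0], [0.957, -0.289, -0.0], [-0.0, 0.0, -1.0]]
wrist_force: [-0.6, -0.7, -2.7]
opening: 0.735
finger_force: 67.9
```

Run:
```python
from workcell import manip
from h import *
c=manip.camera("wrist"); np.savez("wrist2.npz",**c);cv2.imwrite("pics/w2.png",c["img"][:,:,::-1])
pads(c);s=manip.sense();print(s["eef_pos"],s["opening"],s["finger_force"])
```

```text
pad px [401. 223.] world 618.7 68.5 area 2284 rect [56.3 72.3] 27.5
pad px [591. 183.] world 778.9 55.0 area 2421 rect [70.7 69.4] 85.0
pad px [364. 106.] world 612.1 168.9 area 5635 rect [92.  92.8] 12.0
pad px [307.   6.] world 588.9 246.2 area 370 rect [13.4 51. ] 73.2
[560.90028295 100.79823002 181.89254426] 0.737723728139269 67.87285850659828
```

View pics/w2.png

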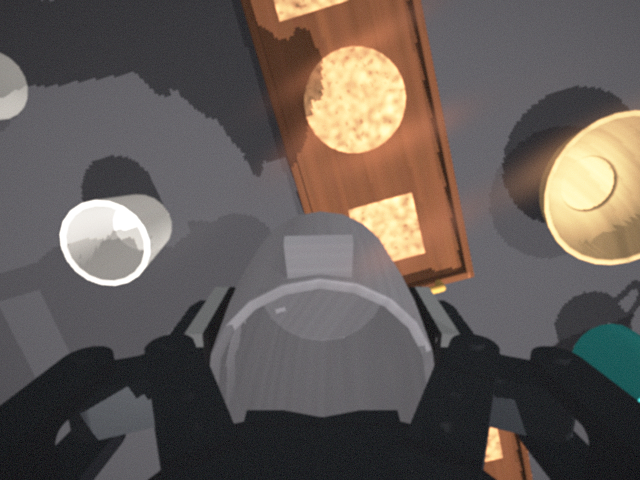

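The jug is held level. The round pad is at about (355,100), the small pad has corners (349,212), (413,194) and (425,260), and the large pad is at the top edge.

Run:
```python
from h import *
c=dict(np.load("wrist2.npz"))
w=plane(c,[(304,100),(406,100),(355,46),(355,153),(349,212),(425,260),(413,194)],8)[:,:2]
print(w.round(1));print("round",w[:2].mean(0),w[2:4].mean(0),"small",w[4:6].mean(0))
```

```text
[[572.7 185.7]
 [646.1 163.6]
 [619.4 210.6]
 [599.  136.9]
 [581.8  93.2]
 [631.4  35.6]
 [634.7  92.6]]
round [609.426355   174.63489135] [609.18136842 173.75083632] small [606.62589437  64.40864131]
```

{"api": "step_arm", "payload": {"rows": [[0, 0, 0, 3.8, 0.5, 0, 0], [0, 0, 0, 3.8, 0.5, 0, 0], [0, 0, 0, 0, 0, 0, 0], [0, 0, 0, 0, 0, 0, 0]]}}

```text
time_s: 5.15
eef_pos: [592.5, 170.5, 181.7]
tcp_rot: [[0.289, 0.957, -0.0], [0.957, -0.289, -0.0], [-0.0, -0.0, -1.0]]
wrist_force: [0.7, 0.2, -2.4]
opening: 0.735
finger_force: 67.9
```

Run:
```python
from workcell import manip
from h import *
c=manip.camera("wrist"); np.savez("wrist3.npz",**c);cv2.imwrite("pics/w3.png",c["img"][:,:,::-1])
pads(c)
```

```text
pad px [574. 279.] world 781.6 46.3 area 1786 rect [71.3 55.1] 37.3
pad px [325. 119.] world 614.3 241.8 area 10541 rect [176.8  90. ] 88.5
```

View pics/w3.png

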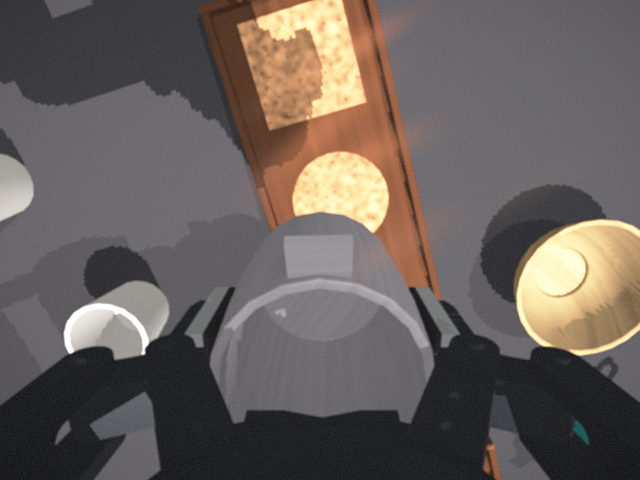

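Large pad corners are (236,27), (270,131), (368,101) and about (342,-3). The round pad is at (340,195), partly hidden.

Run:
```python
from h import *
c=dict(np.load("wrist3.npz"))
w=plane(c,[(237,27),(270,131),(368,101),(342,-3),(292,197),(389,195),(340,151)],8)[:,:2]
print(w.round(1));print("large",w[:4].mean(0),w[[0,2]].mean(0),"round",w[4:6].mean(0))
L=w[[0,2]].mean(0);a=np.radians(73.2);T=np.array([[np.cos(a),np.sin(a)],[np.sin(a),-np.cos(a)]])
print(T@(L-[592.5,170.5]))
```

```text
[[572.9 316.2]
 [572.3 240.8]
 [649.8 240.2]
 [650.3 312.9]
 [572.7 187.4]
 [647.3 166.5]
 [619.4 210.9]]
large [611.31200688 277.54617757] [611.31424663 278.22710181] round [609.97955089 176.93333255]
[108.56717048 -13.12531269]
```

{"api": "step_arm", "payload": {"rows": [[0, 0, 0, 3.6, -0.43, 0, 0], [0, 0, 0, 3.6, -0.43, 0, 0], [0, 0, 0, 3.55, -0.43, 0, 0], [0, 0, 0, 0, 0, 4.5, 0], [0, 0, 0, 0, 0, 4.5, 0], [0, 0, 0, 0, 0, 3, 0], [0, 0, 0, 0, 0, 1.5, 0], [0, 0, 0, 0, 0, 0.8, 0], [0, 0, 0, 0, 0, 0.4, 0], [0, 0, 0, 0, 0, 0, 0]]}}

```text
time_s: 6.2
eef_pos: [612.2, 277.0, 35.0]
tcp_rot: [[0.29, 0.957, 0.001], [0.957, -0.29, 0.0], [0.0, 0.001, -1.0]]
wrist_force: [-0.6, -0.0, -1.9]
opening: 0.736
finger_force: 67.9
```

{"api": "step_arm", "payload": {"rows": [[0, 0, 0, 0, 0, 0.2, 0], [0, 0, 0, 0, 0, 0.15, 0], [0, 0, 0, 0, 0, 0, 0], [0, 0, 0, 0, 0, 0, 0]]}}

```text
time_s: 6.6
eef_pos: [612.0, 277.6, 31.1]
tcp_rot: [[0.289, 0.957, 0.0], [0.957, -0.289, 0.0], [0.0, 0.0, -1.0]]
wrist_force: [0.6, -0.4, -2.2]
opening: 0.736
finger_force: 67.9
```

{"api": "step_arm", "payload": {"rows": [[0, 0, 0, 0, 0, 0.12, 0], [0, 0, 0, 0, 0, 0, 0], [0, 0, 0, 0, 0, 0, 0]]}}

```text
time_s: 6.9
eef_pos: [612.0, 277.6, 31.1]
tcp_rot: [[0.29, 0.957, 0.001], [0.957, -0.29, 0.0], [0.0, 0.001, -1.0]]
wrist_force: [-3.0, -1.3, 6.8]
opening: 0.733
finger_force: 68.7
```

{"api": "step_arm", "payload": {"rows": [[0, 0, 0, 0, 0, 0, 0.9], [0, 0, 0, 0, 0, 0, 1], [0, 0, 0, 0, 0, 0, 1], [0, 0, 0, 0, 0, 0, 1], [0, 0, 0, 0, 0, -2, 1], [0, 0, 0, 0, 0, -4, 1], [0, 0, 0, 0, 0, -5, 1], [0, 0, -8.4, 0, 0, -4, 1], [0, 0, -8.4, 0, 0, 0, 1]]}}

```text
time_s: 7.8
eef_pos: [613.9, 278.2, 186.5]
tcp_rot: [[-0.005, 1.0, 0.011], [1.0, 0.005, 0.003], [0.003, 0.011, -1.0]]
wrist_force: [0.2, -0.8, -0.3]
opening: 0.997
finger_force: 0.0
```

{"api": "step_arm", "payload": {"rows": [[0, 0, 0, -2.43, -3.33, 0, 1], [0, 0, 0, -2.43, -3.33, 0, 1], [0, 0, 0, -2.43, -3.33, 0, 1], [0, 0, 0, -2.43, -3.33, 0, 1], [0, 0, 0, -2.43, -3.33, 0, 1], [0, 0, 0, -2.43, -3.33, 0, 1], [0, 0, 0, 0, 0, 0, 1], [0, 0, 0, 0, 0, 0, 1]]}}

```text
time_s: 8.6
eef_pos: [412.1, 131.7, 180.2]
tcp_rot: [[0.002, 1.0, 0.001], [1.0, -0.002, 0.0], [0.0, 0.001, -1.0]]
wrist_force: [0.2, 0.0, -0.2]
opening: 1.0
finger_force: 0.0
```

```bash
cat >> h.py <<'E'
def topw(c,x,y,h,name=""):
    P=cloud(c);m=(np.abs(P[...,2]-h)<6)&(np.hypot(P[...,0]-x,P[...,1]-y)<48)
    px=np.argwhere(m)[:,::-1].astype(np.int32)
    if len(px)<20: print(name,"none");return
    w=plane(c,cv2.convexHull(px)[:,0],h)[:,:2].astype(np.float32);cc,r=cv2.minEnclosingCircle(w);f,fr=circ(w)
    print(name,"px",px.mean(0).round(),"enc",np.round(cc,1),round(r,1),"fit",f.round(1),fr.round(1))
E
python3 - <<'E'
from workcell import manip
from h import *
c=manip.camera("wrist"); np.savez("wrist4.npz",**c)
topw(c,414,132,60,"cup2");topw(c,351,263,60,"cup1");print(manip.sense()["eef_pos"])
topw(c,612,277,75,"jug")
E
```

```text
cup2 px [325. 227.] enc [414.  132.3] 30.8 fit [414.1 132.3] 30.6
cup1 px [216.  36.] enc [350.4 262.6] 30.7 fit [350.6 263.5] 30.5
[412.72003293 131.98432079 180.03449059]
jug px [634.  15.] enc [587.3 247.9] 18.1 fit [584.9 246.9] 17.9
```

{"api": "step_arm", "payload": {"rows": [[0, 0, 0, 0.05, 0.15, 4.5, 1], [0, 0, 0, 0, 0, 4.5, 1], [0, 0, 0, 0, 0, 3.8, 1], [0, 0, 0, 0, 0, 2.5, 1], [0, 0, 0, 0, 0, 1.3, 1], [0, 0, 0, 0, 0, 0, 1], [0, 0, 0, 0, 0, 0, 0], [0, 0, 0, 0, 0, 0, 0], [0, 0, 0, 0, 0, 0, 0], [0, 0, 0, 0, 0, 0, 0]]}}

```text
time_s: 9.65
eef_pos: [414.5, 132.6, 15.0]
tcp_rot: [[0.001, 1.0, 0.003], [1.0, -0.001, 0.0], [0.0, 0.003, -1.0]]
wrist_force: [-1.0, 1.5, 7.3]
opening: 0.692
finger_force: 62.0
```

{"api": "step_arm", "payload": {"rows": [[0, 0, 0, 0, 0, 0, 0], [0, 0, 0, 0, 0, 0, 0]]}}

```text
time_s: 9.85
eef_pos: [414.5, 132.6, 15.0]
tcp_rot: [[0.001, 1.0, 0.003], [1.0, -0.001, 0.0], [0.0, 0.003, -1.0]]
wrist_force: [-0.9, 1.3, 7.3]
opening: 0.696
finger_force: 62.0
```

{"api": "step_arm", "payload": {"rows": [[0, 0, 0, 0, 0, -3, 0], [0, 0, 0, 0, 0, -4, 0], [0, 0, 0, 0, 0, -4, 0], [0, 0, 0, 0.8, 3.9, 0, 0], [0, 0, 0, 0.8, 3.9, 0, 0], [0, 0, 0, 0.8, 3.9, 0, 0], [0, 0, 0, 0.8, 3.9, 0, 0], [0, 0, 0, 0.8, 3.85, 0, 0], [0, 0, 0, 0, 0, 0, 0], [0, 0, 0, 0, 0, 0, 0]]}}

```text
time_s: 10.85
eef_pos: [608.0, 172.4, 123.7]
tcp_rot: [[0.0, 1.0, -0.0], [1.0, -0.0, -0.0], [-0.0, -0.0, -1.0]]
wrist_force: [-1.2, -0.5, -1.6]
opening: 0.695
finger_force: 64.8
```

{"api": "step_arm", "payload": {"rows": [[0, 0, 0, 0, 0, 4, 0], [0, 0, 0, 0, 0, 3, 0], [0, 0, 0, 0, 0, 1.5, 0], [0, 0, 0, 0, 0, 0.8, 0], [0, 0, 0, 0, 0, 0.5, 0], [0, 0, 0, 0, 0, 0, 0], [0, 0, 0, 0, 0, 0, 0]]}}

```text
time_s: 11.55
eef_pos: [608.4, 172.3, 26.7]
tcp_rot: [[0.001, 1.0, 0.002], [1.0, -0.001, 0.0], [0.0, 0.002, -1.0]]
wrist_force: [-0.2, 0.3, -1.5]
opening: 0.696
finger_force: 64.8
```

{"api": "step_arm", "payload": {"rows": [[0, 0, 0, 0, 0, 0.2, 0], [0, 0, 0, 0, 0, 0.15, 0], [0, 0, 0, 0, 0, 0.1, 0], [0, 0, 0, 0, 0, 0, 0]]}}

```text
time_s: 11.95
eef_pos: [608.3, 172.4, 23.0]
tcp_rot: [[0.0, 1.0, 0.002], [1.0, -0.0, 0.0], [0.0, 0.002, -1.0]]
wrist_force: [-4.0, -1.1, 11.7]
opening: 0.694
finger_force: 64.5
```

{"api": "step_arm", "payload": {"rows": [[0, 0, 0, 0, 0, 0, 0.9], [0, 0, 0, 0, 0, 0, 1], [0, 0, 0, 0, 0, 0, 1], [0, 0, 0, 0, 0, 0, 1], [0, 0, 0, 0, 0, -2, 1], [0, 0, 0, 0, 0, -4, 1], [0, 0, 0, 0, 0, -5, 1], [0, 0, 0, 0, 0, -4, 1], [0, 0, 0, 1.5, -4.3, 0, 1], [0, 0, 0, 1.5, -4.3, 0, 1]]}}

```text
time_s: 12.95
eef_pos: [521.8, 202.3, 172.0]
tcp_rot: [[0.002, 1.0, 0.003], [1.0, -0.002, 0.001], [0.001, 0.003, -1.0]]
wrist_force: [0.1, 0.3, -0.4]
opening: 1.001
finger_force: 0.0
```

{"api": "step_arm", "payload": {"rows": [[0, 0, 0, 1.5, -4.3, 0, 1], [0, 0, 0, 1.5, -4.3, 0, 1], [0, 0, 0, 1.5, -4.3, 0, 1], [0, 0, 0, 1.5, -4.3, 0, 1], [0, 0, 0, 0, 0, 0, 1], [0, 0, 0, 0, 0, 0, 1]]}}

```text
time_s: 13.55
eef_pos: [349.9, 262.8, 171.5]
tcp_rot: [[-0.001, 1.0, 0.001], [1.0, 0.001, 0.0], [0.0, 0.001, -1.0]]
wrist_force: [0.4, 0.1, -0.8]
opening: 0.998
finger_force: 0.0
```

Run:
```python
from workcell import manip
from h import *
c=manip.camera("wrist"); np.savez("wrist5.npz",**c)
topw(c,351,263,60,"cup1");print(manip.sense()["eef_pos"])
c=manip.camera("scene");np.savez("scene5.npz",**c);cv2.imwrite("pics/sc5.png",cv2.resize(c["img"][160:360,190:450,::-1],None,fx=3,fy=3))
```

```text
cup1 px [323. 228.] enc [350.4 264.5] 30.8 fit [350.3 264.5] 30.6
[350.72692942 262.53263839 171.38440007]
```

View pics/sc5.png

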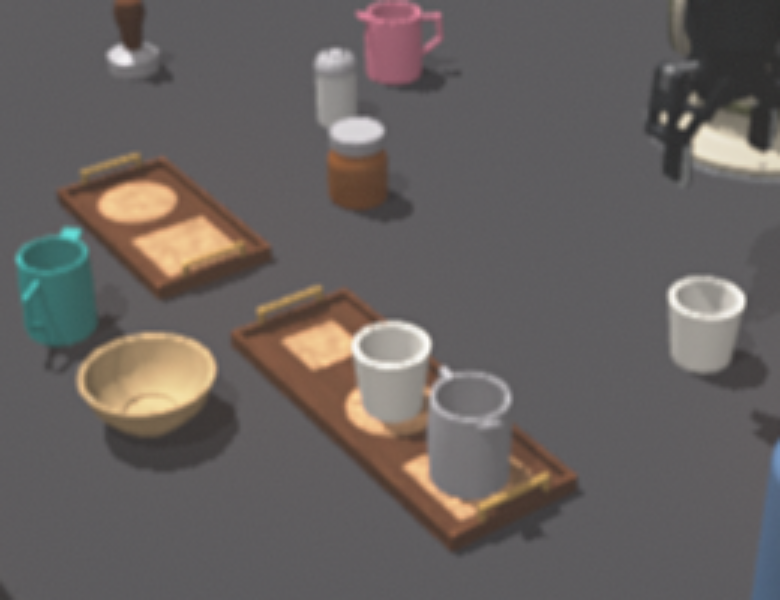

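The jug and first cup stand on their pads: crop (470,435) and (393,370). The second cup is at (705,325).

{"api": "step_arm", "payload": {"rows": [[0, 0, 0, 0.2, 0, 4.5, 1], [0, 0, 0, 0, 0, 4.5, 1], [0, 0, 0, 0, 0, 3.2, 1], [0, 0, 0, 0, 0, 2.2, 1], [0, 0, 0, 0, 0, 1.3, 1], [0, 0, 0, 0, 0, 0, 1], [0, 0, 0, 0, 0, 0, 0], [0, 0, 0, 0, 0, 0, 0], [0, 0, 0, 0, 0, 0, 0], [0, 0, 0, 0, 0, 0, 0]]}}

```text
time_s: 14.65
eef_pos: [350.9, 264.5, 15.2]
tcp_rot: [[0.001, 1.0, 0.002], [1.0, -0.001, 0.001], [0.001, 0.002, -1.0]]
wrist_force: [-0.3, -2.2, 6.2]
opening: 0.68
finger_force: 62.8
```

Run:
```python
from h import *
c=dict(np.load("wrist1.npz"))
w=plane(c,[(545,94),(639,240),(557,299),(455,165)],16)[:,:2];print(w.round(1),w.mean(0))
q=plane(c,[(478,166),(540,122),(572,172),(515,215)],8)[:,:2];print("square w",q.round(1),q.mean(0))
s=dict(np.load("scene5.npz"))
f=lambda l:[(190+u/3-.33,160+v/3-.33) for u,v in l]
w=plane(s,f([(163,155),(270,245),(163,292),(57,194)]),16)[:,:2];print("scene tray",w.round(1),w.mean(0))
print("scene round",plane(s,f([(98,202),(179,202),(138,180),(138,224)]),8)[:,:2].mean(0), "sq",plane(s,f([(133,243),(203,216),(240,250),(178,276)]),8)[:,:2].mean(0))
```

```text
[[ 678.8  -87.9]
 [ 670.5 -296.2]
 [ 558.4 -295.7]
 [ 563.1  -84. ]] [ 617.67286888 -190.94997496]
square w [[ 583.2 -104.6]
 [ 662.  -111.1]
 [ 658.4 -181. ]
 [ 581.9 -179.3]] [ 621.37147319 -143.96905108]
scene tray [[ 558.8 -300.9]
 [ 564.3  -86.2]
 [ 683.7  -75.9]
 [ 682.1 -293.4]] [ 622.24254392 -189.0930002 ]
scene round [ 618.91001005 -244.18330964] sq [ 620.20522029 -142.24069449]
```

{"api": "step_arm", "payload": {"rows": [[0, 0, 0, 0, 0, 0, 0], [0, 0, 0, 0, 0, -3, 0], [0, 0, 0, 0, 0, -4, 0], [0, 0, 0, 0, 0, -4, 0], [0, 0, 0, -4.23, 2.235, 0, 0], [0, 0, 0, -4.23, 2.235, 0, 0], [0, 0, 0, -4.23, 2.235, 0, 0], [0, 0, 0, -4.23, 2.235, 0, 0], [0, 0, 0, -4.23, 2.235, 0, 0], [0, 0, 0, -4.23, 2.235, 0, 0]]}}

```text
time_s: 15.65
eef_pos: [484.5, 8.6, 124.6]
tcp_rot: [[0.001, 1.0, 0.001], [1.0, -0.001, -0.0], [-0.0, 0.001, -1.0]]
wrist_force: [1.2, 0.9, -1.0]
opening: 0.686
finger_force: 65.1
```

{"api": "step_arm", "payload": {"rows": [[0, 0, 0, -4.23, 2.235, 0, 0], [0, 0, 0, -4.23, 2.235, 0, 0], [0, 0, 0, -4.23, 2.235, 0, 0], [0, 0, 0, -4.23, 2.235, 0, 0], [0, 0, 0, -4.23, 2.235, 0, 0], [0, 0, 0, -4.2, 2.2, 0, 0], [0, 0, 0, 0, 0, 0, 0], [0, 0, 0, 0, 0, 0, 0]]}}

```text
time_s: 16.45
eef_pos: [617.3, -243.6, 123.6]
tcp_rot: [[0.002, 1.0, -0.001], [1.0, -0.002, 0.001], [0.001, -0.001, -1.0]]
wrist_force: [-1.2, 0.5, -2.5]
opening: 0.685
finger_force: 65.3
```

{"api": "step_arm", "payload": {"rows": [[0, 0, 0, 0, 0, 4, 0], [0, 0, 0, 0, 0, 3, 0], [0, 0, 0, 0, 0, 1.5, 0], [0, 0, 0, 0, 0, 0.7, 0], [0, 0, 0, 0, 0, 0.4, 0], [0, 0, 0, 0, 0, 0, 0], [0, 0, 0, 0, 0, 0, 0]]}}

```text
time_s: 17.15
eef_pos: [618.0, -243.0, 29.3]
tcp_rot: [[0.0, 1.0, 0.002], [1.0, -0.0, -0.001], [-0.001, 0.002, -1.0]]
wrist_force: [-0.2, -0.4, -1.7]
opening: 0.683
finger_force: 65.3
```

{"api": "step_arm", "payload": {"rows": [[0, 0, 0, 0, 0.1, 0.3, 0], [0, 0, 0, 0, 0, 0.2, 0], [0, 0, 0, 0, 0, 0.15, 0], [0, 0, 0, 0, 0, 0, 0]]}}

```text
time_s: 17.55
eef_pos: [618.9, -243.2, 23.3]
tcp_rot: [[0.001, 1.0, 0.001], [1.0, -0.001, -0.001], [-0.001, 0.001, -1.0]]
wrist_force: [-4.4, 2.1, 8.6]
opening: 0.68
finger_force: 65.1
```

{"api": "step_arm", "payload": {"rows": [[0, 0, 0, 0, 0, 0, 0.9], [0, 0, 0, 0, 0, 0, 1], [0, 0, 0, 0, 0, 0, 1], [0, 0, 0, 0, 0, 0, 1], [0, 0, 0, 0, 0, -2, 1], [0, 0, 0, 0, 0, -4, 1], [0, 0, 0, 0, 0, -5, 1], [0, 0, 0, 0, 0, -5, 1], [0, 0, 0, 2.22, -3.79, 0, 1], [0, 0, 0, 2.22, -3.79, 0, 1]]}}

```text
time_s: 18.55
eef_pos: [542.8, -198.7, 183.0]
tcp_rot: [[0.001, 1.0, 0.004], [1.0, -0.001, -0.002], [-0.002, 0.004, -1.0]]
wrist_force: [-0.2, 0.6, -0.7]
opening: 0.997
finger_force: 0.0
```

{"api": "step_arm", "payload": {"rows": [[0, 0, 0, 2.22, -3.79, 0, 1], [0, 0, 0, 2.22, -3.79, 0, 1], [0, 0, 0, 2.22, -3.79, 0, 1], [0, 0, 0, 0, 0, 0, 1], [0, 0, 0, 0, 0, 0, 1]]}}

```text
time_s: 19.05
eef_pos: [429.1, -131.8, 182.2]
tcp_rot: [[0.001, 1.0, 0.001], [1.0, -0.001, -0.001], [-0.001, 0.001, -1.0]]
wrist_force: [0.6, 0.3, 0.6]
opening: 1.002
finger_force: 0.0
```

Run:
```python
from workcell import manip
from h import *
c=manip.camera("wrist"); np.savez("wrist6.npz",**c)
topw(c,430,-132,75,"jar");topw(c,619,-243,68,"cup1");print(manip.sense()["eef_pos"])
```

```text
jar px [322. 232.] enc [ 428.9 -132.9] 26.7 fit [ 429.2 -132.9] 26.4
cup1 px [582. 346.] enc [ 617.6 -228.9] 29.5 fit [ 615.9 -239.9] 30.1
[ 429.80362985 -132.32492007  182.07102171]
```

{"api": "step_arm", "payload": {"rows": [[0, 0, 0, -0.05, 0, 4.5, 1], [0, 0, 0, 0, 0, 4.5, 1], [0, 0, 0, 0, 0, 3.8, 1], [0, 0, 0, 0, 0, 2.5, 1], [0, 0, 0, 0, 0, 1.2, 1], [0, 0, 0, 0, 0, 0, 1], [0, 0, 0, 0, 0, 0, 0], [0, 0, 0, 0, 0, 0, 0], [0, 0, 0, 0, 0, 0, 0], [0, 0, 0, 0, 0, 0, 0]]}}

```text
time_s: 20.1
eef_pos: [429.9, -132.9, 17.8]
tcp_rot: [[0.0, 1.0, 0.002], [1.0, -0.0, -0.002], [-0.002, 0.002, -1.0]]
wrist_force: [-0.6, -0.5, 6.9]
opening: 0.68
finger_force: 64.0
```

{"api": "step_arm", "payload": {"rows": [[0, 0, 0, 0, 0, 0, 0], [0, 0, 0, 0, 0, 0, 0], [0, 0, 0, 0, 0, -3, 0], [0, 0, 0, 0, 0, -5, 0], [0, 0, 0, 0, 0, -4, 0], [0, 0, 0, -0.25, 4.75, 0, 0], [0, 0, 0, -0.25, 4.75, 0, 0], [0, 0, 0, -0.25, 4.75, 0, 0], [0, 0, 0, -0.25, 4.8, 0, 0], [0, 0, 0, 0, 0, 0, 0]]}}

```text
time_s: 21.1
eef_pos: [623.9, -142.6, 135.9]
tcp_rot: [[-0.001, 1.0, 0.003], [1.0, 0.001, -0.001], [-0.001, 0.003, -1.0]]
wrist_force: [-1.9, -0.3, -3.5]
opening: 0.675
finger_force: 66.4
```

{"api": "step_arm", "payload": {"rows": [[0, 0, 0, 0, 0, 4.5, 0], [0, 0, 0, 0, 0, 3.2, 0], [0, 0, 0, 0, 0, 1.5, 0], [0, 0, 0, 0, 0, 0.7, 0], [0, 0, 0, 0, 0, 0.4, 0], [0, 0, 0, 0, 0, 0, 0], [0, 0, 0, 0, 0, 0, 0]]}}

```text
time_s: 21.8
eef_pos: [620.1, -142.7, 34.8]
tcp_rot: [[0.001, 1.0, 0.002], [1.0, -0.001, -0.001], [-0.001, 0.002, -1.0]]
wrist_force: [0.2, 0.9, -3.4]
opening: 0.679
finger_force: 66.4
```

{"api": "step_arm", "payload": {"rows": [[0, 0, 0, 0, 0, 0.4, 0], [0, 0, 0, 0, 0, 0.3, 0], [0, 0, 0, 0, 0, 0.15, 0], [0, 0, 0, 0, 0, 0.1, 0], [0, 0, 0, 0, 0, 0, 0]]}}

```text
time_s: 22.3
eef_pos: [619.7, -142.5, 25.9]
tcp_rot: [[0.0, 1.0, 0.001], [1.0, -0.0, -0.001], [-0.001, 0.001, -1.0]]
wrist_force: [-5.4, 2.1, 10.7]
opening: 0.68
finger_force: 67.8
```

{"api": "step_arm", "payload": {"rows": [[0, 0, 0, 0, 0, 0, 0.9], [0, 0, 0, 0, 0, 0, 1], [0, 0, 0, 0, 0, 0, 1], [0, 0, 0, 0, 0, 0, 1], [0, 0, 0, 0, 0, -2, 1], [0, 0, 0, 0, 0, -4, 1], [0, 0, 0, 0, 0, -5, 1], [0, 0, 0, 0, 0, -5, 1], [0, 0, 0, -1.935, -3.785, 0, 1], [0, 0, 0, -1.935, -3.785, 0, 1]]}}

```text
time_s: 23.3
eef_pos: [543.8, -181.5, 185.4]
tcp_rot: [[-0.001, 1.0, 0.003], [1.0, 0.001, -0.002], [-0.002, 0.003, -1.0]]
wrist_force: [0.4, -0.2, -0.3]
opening: 0.995
finger_force: 0.0
```

{"api": "step_arm", "payload": {"rows": [[0, 0, 0, -1.935, -3.785, 0, 1], [0, 0, 0, -1.935, -3.785, 0, 1], [0, 0, 0, -1.935, -3.785, 0, 1], [0, 0, 0, -1.935, -3.785, 0, 1], [0, 0, 0, -1.935, -3.785, 0, 1], [0, 0, 0, 0, 0, 0, 1], [0, 0, 0, 0, 0, 0, 1]]}}

```text
time_s: 24.0
eef_pos: [354.4, -278.2, 184.3]
tcp_rot: [[0.003, 1.0, 0.001], [1.0, -0.003, -0.0], [-0.0, 0.001, -1.0]]
wrist_force: [0.9, -0.0, -0.1]
opening: 0.996
finger_force: 0.0
```

Run:
```python
from workcell import manip
from h import *
c=manip.camera("wrist"); np.savez("wrist7.npz",**c)
topw(c,355,-278,67,"shaker collar");topw(c,355,-278,75,"shaker");print(manip.sense()["eef_pos"])
cv2.imwrite("pics/w7.png",c["img"][:,:,::-1])
```

```text
shaker collar px [320. 223.] enc [ 353.1 -282.9] 23.0 fit [ 352.9 -283. ] 22.6
shaker px [320. 234.] enc [ 352.9 -281.2] 21.8 fit [ 352.9 -281.3] 21.5
[ 355.01111182 -277.84775316  184.26639082]
```

View pics/w7.png

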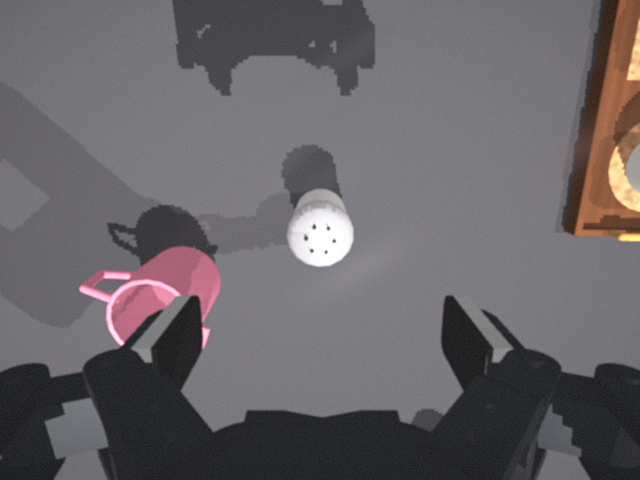

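The wrist view shows the shaker top at (320,235), between the open fingers. The pink jug at (145,310) is clear of the left finger.

{"api": "step_arm", "payload": {"rows": [[0, 0, 0, -0.35, -0.2, 4.5, 0.85], [0, 0, 0, 0, 0, 4.5, 0.8], [0, 0, 0, 0, 0, 3.8, 0.8], [0, 0, 0, 0, 0, 2.5, 0.8], [0, 0, 0, 0, 0, 1.1, 0.8], [0, 0, 0, 0, 0, 0, 0.8], [0, 0, 0, 0, 0, 0, 0], [0, 0, 0, 0, 0, 0, 0], [0, 0, 0, 0, 0, 0, 0], [0, 0, 0, 0, 0, 0, 0]]}}

```text
time_s: 25.05
eef_pos: [353.2, -281.5, 21.0]
tcp_rot: [[0.001, 1.0, 0.002], [1.0, -0.001, -0.001], [-0.001, 0.002, -1.0]]
wrist_force: [1.8, 2.8, 7.2]
opening: 0.473
finger_force: 60.6
```

{"api": "step_arm", "payload": {"rows": [[0, 0, 0, 0, 0, 0, 0], [0, 0, 0, 0, 0, 0, 0], [0, 0, 0, 0, 0, 0, 0]]}}

```text
time_s: 25.35
eef_pos: [353.2, -281.5, 21.0]
tcp_rot: [[0.001, 1.0, 0.002], [1.0, -0.001, -0.001], [-0.001, 0.002, -1.0]]
wrist_force: [2.1, 2.2, 7.3]
opening: 0.47
finger_force: 60.6
```

{"api": "step_arm", "payload": {"rows": [[0, 0, 0, 0, 0, -4, 0], [0, 0, 0, 0, 0, -5, 0], [0, 0, 0, 0, 0, -4, 0], [0, 0, 0, 3.48, 2.535, 0, 0], [0, 0, 0, 3.48, 2.535, 0, 0], [0, 0, 0, 3.48, 2.535, 0, 0], [0, 0, 0, 3.48, 2.535, 0, 0], [0, 0, 0, 3.48, 2.535, 0, 0], [0, 0, 0, 3.48, 2.535, 0, 0], [0, 0, 0, 3.48, 2.535, 0, 0]]}}

```text
time_s: 26.35
eef_pos: [530.9, -36.1, 150.3]
tcp_rot: [[0.001, 1.0, 0.0], [1.0, -0.001, -0.0], [-0.0, 0.0, -1.0]]
wrist_force: [0.5, -0.6, -2.1]
opening: 0.471
finger_force: 61.2
```

{"api": "step_arm", "payload": {"rows": [[0, 0, 0, 3.48, 2.535, 0, 0], [0, 0, 0, 3.48, 2.535, 0, 0], [0, 0, 0, 3.48, 2.535, 0, 0], [0, 0, 0, 0, 0, 0, 0], [0, 0, 0, 0, 0, 4.5, 0], [0, 0, 0, 0, 0, 3.5, 0], [0, 0, 0, 0, 0, 1.8, 0], [0, 0, 0, 0, 0, 0.8, 0], [0, 0, 0, 0, 0, 0.6, 0], [0, 0, 0, 0, 0, 0, 0]]}}

```text
time_s: 27.35
eef_pos: [606.4, 66.3, 38.4]
tcp_rot: [[0.001, 1.0, 0.0], [1.0, -0.001, -0.0], [-0.0, 0.0, -1.0]]
wrist_force: [-0.5, 0.8, -1.6]
opening: 0.472
finger_force: 61.4
```

{"api": "step_arm", "payload": {"rows": [[0, 0, 0, 0, 0, 0.4, 0], [0, 0, 0, 0, 0, 0.3, 0], [0, 0, 0, 0, 0, 0.15, 0], [0, 0, 0, 0, 0, 0.1, 0], [0, 0, 0, 0, 0, 0, 0]]}}

```text
time_s: 27.85
eef_pos: [606.4, 66.6, 29.1]
tcp_rot: [[0.001, 1.0, 0.0], [1.0, -0.001, -0.0], [-0.0, 0.0, -1.0]]
wrist_force: [-1.7, -0.8, 2.0]
opening: 0.469
finger_force: 61.6
```

{"api": "step_arm", "payload": {"rows": [[0, 0, 0, 0, 0, 0, 0.6], [0, 0, 0, 0, 0, 0, 0.9], [0, 0, 0, 0, 0, 0, 0.9], [0, 0, 0, 0, 0, 0, 0.9], [0, 0, 0, 0, 0, -2, 0.9], [0, 0, 0, 0, 0, -4, 0.9], [0, 0, 0, 0, 0, -5, 0.9], [0, 0, 0, 0, 0, -5, 1], [0, 0, 0, 0, 0, -5, 1], [0, 0, 0, 0, 0, -5, 1]]}}

```text
time_s: 28.85
eef_pos: [605.9, 66.6, 290.9]
tcp_rot: [[0.001, 1.0, 0.0], [1.0, -0.001, -0.0], [-0.0, 0.0, -1.0]]
wrist_force: [1.5, -0.5, 0.1]
opening: 1.003
finger_force: 0.0
```

{"api": "step_arm", "payload": {"rows": [[0, 0, 0, -3.3, -2.3, -2, 1], [0, 0, 0, -3.3, -2.3, -2, 1], [0, 0, 0, 0, 0, 0, 1], [0, 0, 0, 0, 0, 0, 1]]}}

```text
time_s: 29.25
eef_pos: [560.2, 0.2, 329.0]
tcp_rot: [[0.002, 1.0, 0.001], [1.0, -0.002, 0.0], [0.0, 0.001, -1.0]]
wrist_force: [0.1, 0.0, 0.4]
opening: 1.001
finger_force: 0.0
```

Run:
```python
from workcell import manip
from h import *
c=manip.camera("wrist"); np.savez("wrist8.npz",**c)
topw(c,607,67,76,"shaker");topw(c,609,172,68,"cupL");topw(c,612,277,83,"jug");topw(c,619,-243,68,"cupS");topw(c,620,-143,83,"jar");print(manip.sense()["eef_pos"])
cv2.imwrite("pics/w8.png",c["img"][:,:,::-1])
c=manip.camera("scene");np.savez("scene8.npz",**c);cv2.imwrite("pics/sc8.png",cv2.resize(c["img"][190:360,190:400,::-1],None,fx=3.5,fy=3.5))
```

```text
shaker px [367. 126.] enc [605.7  64.9] 22.4 fit [605.8  65. ] 22.3
cupL px [375.  24.] enc [608.  170.5] 30.5 fit [607.7 171.2] 30.5
jug none
cupS px [371. 389.] enc [ 618.2 -240.6] 31.8 fit [ 617.8 -240.7] 30.9
jar px [377. 325.] enc [ 618.8 -141.5] 27.6 fit [ 618.7 -141.4] 27.1
[560.35097974   0.80907715 328.1089687 ]
```

View pics/w8.png

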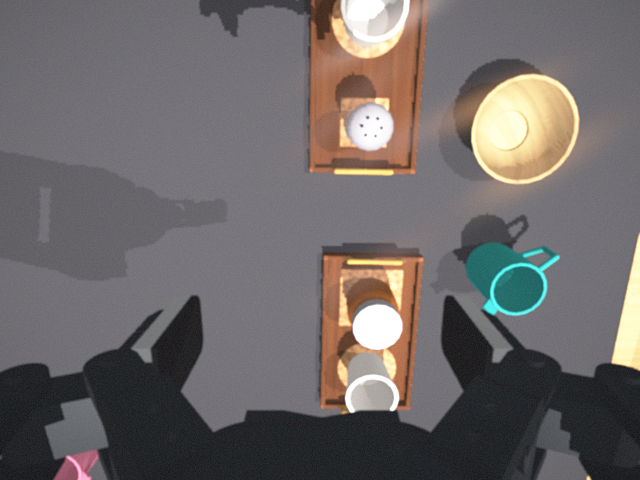

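View pics/sc8.png

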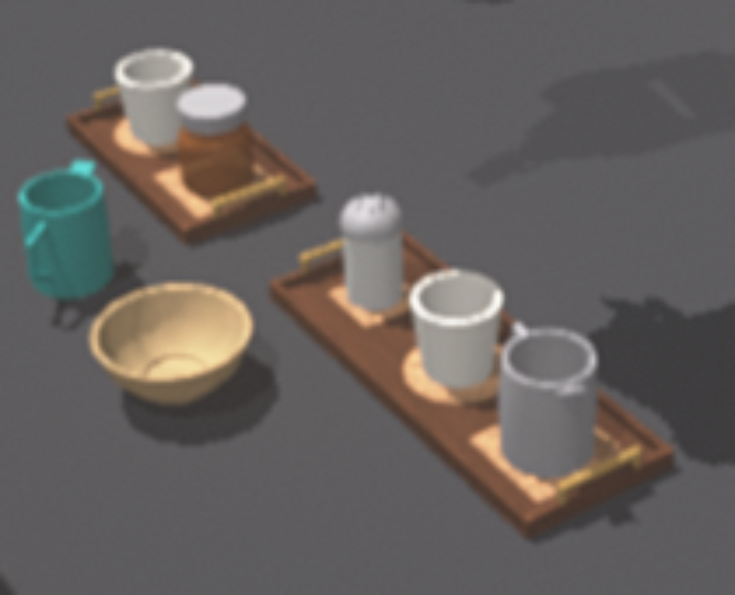

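All five stand upright on their pads. I'll check the pad centres in this view against the placed positions.

Run:
```python
from h import *
c=dict(np.load("wrist8.npz"))
w=plane(c,[(323,253),(422,256),(410,408),(321,410)],16)[:,:2];print("short tray",w.round(1),w.mean(0))
w=plane(c,[(341,98),(391,97),(341,148),(340,268),(404,267),(339,327)],8)[:,:2];print("small pad",w[1:3].mean(0),w.round(1),"sq",w[4:6].mean(0))
w=plane(c,[(309,173),(414,175)],16)[:,:2];print("long end",w, w.mean(0))
w=plane(c,[(338,367),(397,367),(332,25),(405,25)],8)[:,:2];print("rounds x",w[:2].mean(0),w[2:].mean(0),w.round(1))
```

```text
short tray [[ 561.6  -81.1]
 [ 680.1  -85.1]
 [ 677.8 -299.1]
 [ 558.7 -302. ]] [ 619.56564324 -191.81676431]
small pad [609.2392092  68.6278012] [[ 581.5   95. ]
 [ 636.4   96. ]
 [ 582.1   41.3]
 [ 582.5 -103.1]
 [ 661.1 -101.9]
 [ 582.  -183.3]] sq [ 621.53920232 -142.61506268]
long end [[545.76441835  14.01777173]
 [664.85138321  11.56784774]] [605.30790078  12.79280974]
rounds x [ 620.21592149 -241.75553228] [609.58742154 167.78276312] [[ 581.3 -241.7]
 [ 659.2 -241.8]
 [ 571.2  167.8]
 [ 648.   167.7]]
```

```bash
python3 -c "
from workcell import manip
print(manip.hand_in())"
```

```text
the job is handed in; nothing more can be done
None
```

I laid up both trays and handed the job in at about 29 s. All five things stand upright on their pads; the cups, jar and shaker measured within about 5 mm of centre, while the jug (set down on its measured pad centre) was checked only by eye in the scene picture. The hand-in gave no verdict.

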